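# Refit the keyhole lid of a garden pump's strainer pot

### The arm

A 6-joint arm with a two-finger parallel gripper is mounted at the origin on the work surface. World frame = base frame: x ahead of the robot, y to its left, z up, the work surface at z = 0. Lengths are in m, angles in rad, forces in N, time in s.
With the tool pointing down it reaches from about 0.3 to 0.775 m from the base axis. Payload 14.6 kg.
Tool frame: the origin (TCP) lies on the front face of the gripper's body, between the roots of the fingers; the fingertips stand 97 mm ahead of it and the grasp point (between the pads) lies 78 mm ahead of it; z points along the fingers, x is the direction in which the jaws open and shut, and the axes are right-handed (so a half turn about z gives the same grasp; the last joint's range is limited). The gripper opens to 94 mm and grips with 3 to 60 N. Pads are 16 mm wide; open, the fingers measure 119 mm over their backs; the gripper's body (75 mm by 177 mm) begins 78 mm behind the grasp point.
Start: joints at [-1.305, 0.3, 1.521, -0, 1.321, -0.067], TCP at [0.18, -0.52, 0.303] pointing down, gripper open.
Joint ranges: [-3.03, 3.03], [-0.79, 2.21], [0.23, 2.52], [-1.04, 4.18], [0, 3.07], [-2.55, 2.55]. Speed limits (rad/s): [2.22, 2.22, 2.57, 3.14, 3.14, 3.14].

### API

Orientations are given as [roll, pitch, yaw] about the fixed x, y, z axes, in that order (R = Rz(yaw) Ry(pitch) Rx(roll)).
In Python, from station import sensors, camera, ctrl gives the robot as it stands.
- The arm moves only by the tool move_arm, never from a script. Its argument "rows" is text: rows parted by semicolons, each of 6 numbers parted by spaces: the shift along the tool's x, y, z in mm, then the turn, a rotation vector about the tool's x, y, z in rad. In form: x y z wx wy wz; .... A call has 1 to 20 rows; each row shifts and turns the pose as measured when the row begins, along the tool's axes as they then stand; what a row does not reach is not made up. A row lasts 1/8 s, in which the tool goes at most 62.5 mm and 10.7 degrees, less where a joint would pass 70% of its speed; a pose out of reach is approached as far as the arm can. A call with a gripper value outside its range is refused whole. "grip" is the opening, from -1 (shut) to 1 (fully open), set as the call begins (left out, the last holds). The fingers move at their own pace and stop on an object; "newtons" is the grip in N (left out, the last holds). Time passes only in rows, so rows that do not move let the fingers close. It gives the time, the measured TCP pose, the force and the opening at its end, in the units of the state.
- sensors.get_obs(): the state, without advancing time (a new reading comes with each control period).
- camera(name): name is "side" or "top" or "wrist"; returns a dict with "color" (400x640x3 uint8, blue, green, red), "z_map" (400x640 float32, m along the optical axis (not along the pixel's ray), 0 where there is no reading), "mtx" (3x3 intrinsics, pixels), "position" and "attitude" of the camera in the world; the wrist camera has in their place "hand_eye" (4x4, takes a point from camera to tool coordinates, whose origin is the TCP and whose axes are the tool frame's). Camera axes: x right, y down, z forward; pixel columns grow to the right and rows downward; lengths in m; the calibration is good to about 2 mm. A picture is of the moment at which its call begins: read the wrist's pose just before it.
- ctrl.hand_in(): hands the job in, once; it reports no verdict.
The state is a dict: "time_s": time; "qpos": joint angles; "joint_vel": joint speeds; "tau": joint torques, N m; "ee_pos": TCP position; "eef_rot": TCP orientation; "force": force on the tool from outside, world axes, zero at the start; "moment": the same for the moment, N m; "grip_width": finger opening in m.
Only numpy, scipy, OpenCV 4.12 (cv2) and the standard library are available. Lean on these libraries where they do the work, as an engineer would, in place of code of your own. Each camera call takes 0.05 s, during which the arm holds its last target.

### The job

The garden pump has been washed out after the flood: pick up the loose lid by its grip bar and refit it on the pump's strainer pot. Hold it level over the pot, turn it until its four round holes match the four bolt heads and it slides down over them onto the rubber seal, then press it down against the seal and turn it clockwise (seen from above) so that its slots lock under the bolt heads and it stays down when you let go. Never force it against the bolts or drop it on them, and leave the books, brush and spanner alone.

Things in the scene. Friction and masses are not known exactly. Their poses are not given: they have to be found in the camera images.
- lid_grip (a point): Loose grey plastic lid, 0.3 kg, flat on the bench: round plate 152 mm across, 6 mm thick, with an upright grip bar across its top, 92 mm long (along the lid's x), 24 mm wide (y), its top 40 mm above the plate. The point is on the lid's axis inside the bar, 29 mm above the lid's underside, 23 mm above the plate. z up.
- lid_hole (a point): Centre of one of the lid's 4 like keyholes, at its underside; lid's axes. Round holes 14.6 mm across lie on a 60 mm radius at 5, 95, 185, 275 degrees from the lid's x (anticlockwise from above; this one: 5). From each a 10 mm wide slot runs anticlockwise on the same circle for 40 degrees. Alike, so the lid fits in any of 4 quarter turns. The plate breaks above 60 N on the bolts.
- pot_mouth (a point): Fixed pump's open strainer pot, black, upright, 108 mm across. The point is on its axis at its hard rim, 130 mm above the bench; z up, y to the motor. Locked and let go, the lid lies with its underside 2 mm above this rim, held by the bolt heads, all four slots under them.
- seal_top (a point): Top of the soft black rubber seal in the rim (radius 44 to 50 mm), on the pot's axis, 6 mm above the rim; it gives 2.5 N per mm. An unlocked lid rests on it, underside about 5 mm above the rim. To turn it clockwise 40 degrees to its slots' ends, press it until its underside is 0 to 2 mm above the rim, with about 7 to 12 N (over 60 N does damage).
- bolt_tops (a point): Centre of the bolt circle, level with the bolt heads' tops, 14.5 mm above the rim; pot's axes. 4 steel bolts on a 60 mm radius, 90 degrees apart: round heads 12 mm across, bevelled 1.4 mm, 6.5 mm high, on 8 mm shanks. Their ring is loose on the pot: the bolts stand at 45 degrees from this x and y, give or take up to 26 degrees. This turn is not in the reading: see or feel it.
- pump: The whole pump, bolted down; origin on the bench below the pot's axis, y to its motor (430 mm long in all). Its highest part is a terminal box, 172 mm above the bench and 175 to 255 mm from the pot's axis; the outlet, 115 mm from the axis, is 165 mm high. The bolt ring is stiff (2 N m turns it, up to end stops 26 degrees either way).
- books_mid (a point): Stack of three books, 125 x 185 x 57 mm, not to be disturbed; the point is at its middle.
- brush_mid (a point): Wooden scrubbing brush, 160 x 55 x 40 mm, bristles down, not to be disturbed; the point is at its middle, x along its length.
- spanner_grip (a point): Steel spanner, 190 mm long and 8 mm high, not to be disturbed; the point is on its shank, 38 mm from the middle towards the ring end, x along its length.

How it is judged:
On the way:
1. the lid has slid down over the bolt heads, level and centred on the pot (horizontal distance between lid_grip and pot_mouth below 0.006 m and z of lid_grip in the frame of pot_mouth between 0.0275 and 0.037 m and angle between lid_grip's own z axis and vertical below 0.06 rad), for 0.1 s.
At the end, for the whole second after the job is handed in: The lid, let go, lies still, level (2 degrees) and centred (4 mm) on the pot, locked under the four bolt heads: they hold its underside less than 3.5 mm above the pot's hard rim (an unlocked lid is lifted by the seal to about 5 mm) (horizontal distance between lid_grip and pot_mouth below 0.004 m and z of lid_grip in the frame of pot_mouth between 0.0275 and 0.0325 m and angle between lid_grip's own z axis and vertical below 0.035 rad and linear speed of lid below 0.01 m/s); the robot touches nothing.
It fails at once if the lid is forced against, or dropped on, the bolts, the seal or the pot (more than 60 N) (contact force between lid and pump above 60 N).
It fails at once if the books, the brush or the spanner are moved by more than 40 mm (distance of any of books_mid, brush_mid, spanner_grip from where it was at the start of the episode above 0.04 m).
It also fails if it takes over 72 s, if anything falls off the work surface, if the arm or the gripper's body presses on something with over 40 N, if the wrist force passes 120 N, or if a joint passes its speed limit or range.

## Working session

There is one attempt and no reset: what is moved stays moved. The work goes in short steps, Python scripts to look and compute and a tool call to move; the robot and the scene stay as the last step left them, time stands still between calls to the robot, and variables do not carry over. Pictures are saved under pics/ and viewed, and the job is handed in when it is done.

Besides the shell and the picture viewer there is one more tool, called after "Emit:" by a JSON object that holds its "api" and its "payload". move_arm: Moves the arm, as the interface text tells. Its arguments: {"type":"object","properties":{"rows":{"type":"string"},"grip":{"type":"number"},"newtons":{"type":"number"}},"required":["rows"]}

```bash
ls; mkdir -p pics
python3 - <<'E'
from station import sensors,camera
import cv2,numpy as np
o=sensors.get_obs();print(o)
for n in("side","top","wrist"):
    c=camera(n);cv2.imwrite(f"pics/{n}0.png",c["color"]);np.savez(f"{n}0.npz",**c)
    print(n,c["mtx"].tolist(),c.get("position"),c.get("attitude"),c.get("hand_eye"))
E
```

```text
pics
{'time_s': 0.0, 'qpos': array([-1.30462193e+00,  3.00449345e-01,  1.52157927e+00, -9.82522200e-06,
        1.32067468e+00, -6.66078153e-02]), 'joint_vel': array([ 0.00083916, -0.00086667, -0.00091497,  0.0014733 ,  0.00029992,
       -0.0010494 ]), 'tau': array([-2.93647263e-04, -5.31805909e+01, -3.52738488e+01,  7.08143204e-02,
        2.44514766e-02, -1.13361550e-04]), 'ee_pos': array([ 0.17962331, -0.51968559,  0.30209896]), 'eef_rot': array([-3.14152823e+00,  1.10881140e-03, -1.23801164e+00]), 'force': array([-0.35100783, -0.36013379,  0.33719042]), 'moment': array([-0.00879415, -0.00012021,  0.03670398]), 'grip_width': 0.09372800062882064}
side [[487.68689476735256, 0.0, 313.48886137471493], [0.0, 487.68689476735256, 204.84942481845286], [0.0, 0.0, 1.0]] [0.1819557  0.59523538 0.75592298] [-2.2794993  -0.01510439 -2.53289286] None
top [[389.4799428505137, 0.0, 315.89514878856784], [0.0, 389.4799428505137, 196.39424046654162], [0.0, 0.0, 1.0]] [ 0.57502398 -0.04708495  1.04996766] [-3.10894941e+00  1.99250764e-03 -1.55871890e+00] None
wrist [[357.35334980315315, 0.0, 320.12686901706206], [0.0, 357.35334980315315, 197.98702760719803], [0.0, 0.0, 1.0]] None None [[ 9.99999511e-01  9.42540324e-04 -2.98941805e-04  1.24565526e-03]
 [-8.32134017e-04  9.65478490e-01  2.60481464e-01 -7.45139440e-02]
 [ 5.34136166e-04 -2.60481088e-01  9.65478802e-01 -8.19986491e-02]
 [ 0.00000000e+00  0.00000000e+00  0.00000000e+00  1.00000000e+00]]
```

View pics/top0.png

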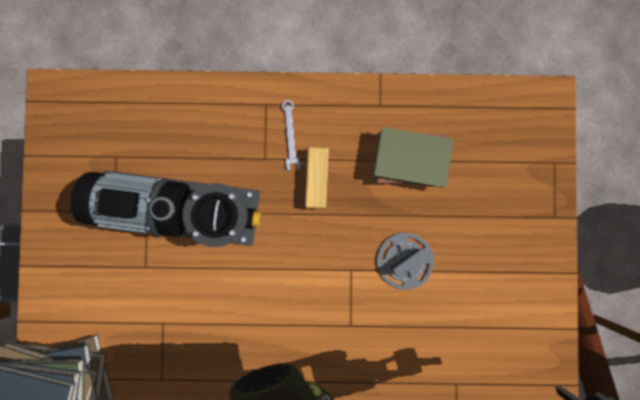

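View pics/side0.png

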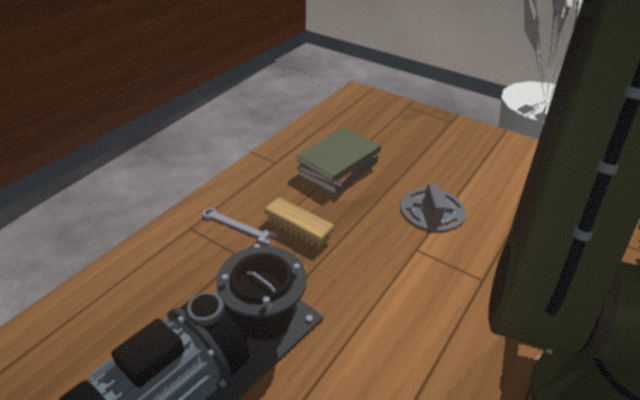

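View pics/wrist0.png

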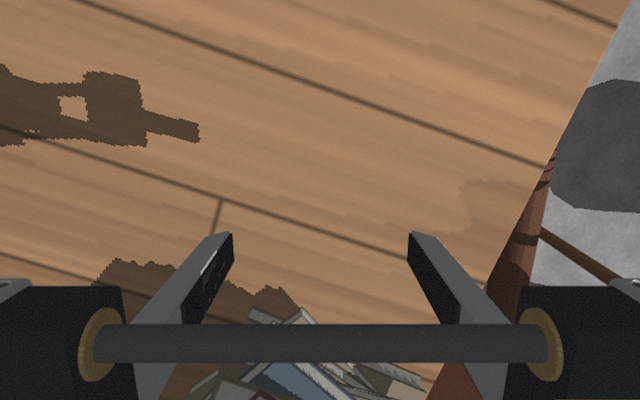

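```bash
cat > h.py <<'E'
import numpy as np,cv2
from scipy.spatial.transform import Rotation as R
def pose(c,o=None):
    if c.get("position") is not None and c["position"].shape==(3,):
        return R.from_euler("xyz",c["attitude"]).as_matrix(),c["position"]
    Rt=R.from_euler("xyz",o["eef_rot"]).as_matrix();H=c["hand_eye"]
    return Rt@H[:3,:3],Rt@H[:3,3]+o["ee_pos"]
def rays(c,uv,z,o=None):
    Rm,p=pose(c,o);uv=np.atleast_2d(uv).astype(float);K=c["mtx"]
    d=np.c_[(uv-K[:2,2])/np.array([K[0,0],K[1,1]]),np.ones(len(uv))]@Rm.T
    return p+d*((z-p[2])/d[:,2])[:,None]
def cloud(c,o=None):
    Rm,p=pose(c,o);K=c["mtx"];Z=c["z_map"];v,u=np.indices(Z.shape)
    P=np.stack([(u-K[0,2])/K[0,0]*Z,(v-K[1,2])/K[1,1]*Z,Z],-1)
    P=P@Rm.T+p;P[Z==0]=np.nan;return P
E
python3 - <<'E'
from h import *
c=dict(np.load("top0.npz"));P=cloud(c)
def r(u,v):return np.round(P[v-1:v+2,u-1:u+2].reshape(-1,3).mean(0),3)
for n,u,v in[("table",460,300),("lid",395,240),("bar",410,258),("pot in",215,205),("ring",243,215)]:print(n,r(u,v))
sub=P[225:295,370:440];z=sub[...,2]
for lo,hi in((.003,.012),(.035,.055)):
    m=(z>lo)&(z<hi);q=sub[m];print(lo,len(q),q.mean(0),q.min(0),q.max(0))
    if lo>.02: w,V=np.linalg.eigh(np.cov(q[:,:2].T));print(V[:,1],np.degrees(np.arctan2(V[1,1],V[0,1])))
# pump
sub=P[160:260,170:275];m=(sub[...,2]>.11)&(sub[...,2]<.16);q=sub[m];print(len(q),np.nanmin(q,0),np.nanmax(q,0))
z=P[:,:,2];img=np.clip(np.nan_to_num(z)*1200,0,255).astype(np.uint8)
crop=np.hstack([cv2.resize(c["color"][150:270,60:280],None,fx=3,fy=3,interpolation=2)])
cv2.imwrite("pics/potc.png",crop);cv2.imwrite("pics/lidc.png",cv2.resize(c["color"][225:295,365:445],None,fx=8,fy=8,interpolation=2))
E
```

```text
table [ 0.337 -0.433 -0.   ]
lid [ 0.495 -0.257  0.005]
bar [nan nan nan]
pot in [0.582 0.197 0.117]
ring [0.559 0.127 0.127]
0.003 1711 [ 0.44017364 -0.28150098  0.00603525] [ 0.35147249 -0.37001488  0.00300064] [ 0.53318592 -0.19169703  0.0119763 ]
0.035 348 [ 0.44065719 -0.28252194  0.04487402] [ 0.40556282 -0.32472825  0.03663611] [ 0.47500842 -0.24080554  0.05040648]
[-0.58766527  0.80910415] 125.99150348402495
3656 [0.48474621 0.11983442 0.11003176] [0.63421529 0.30651137 0.15998748]
```

View pics/potc.png

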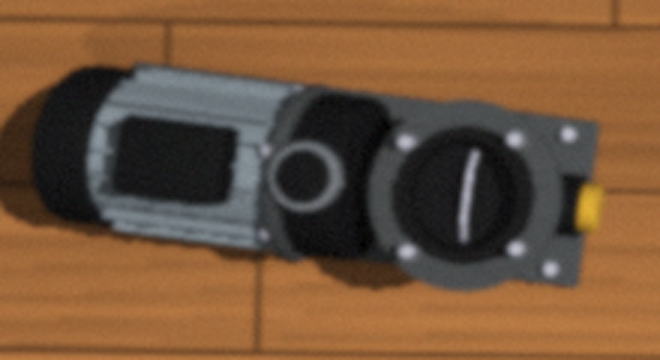

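View pics/lidc.png

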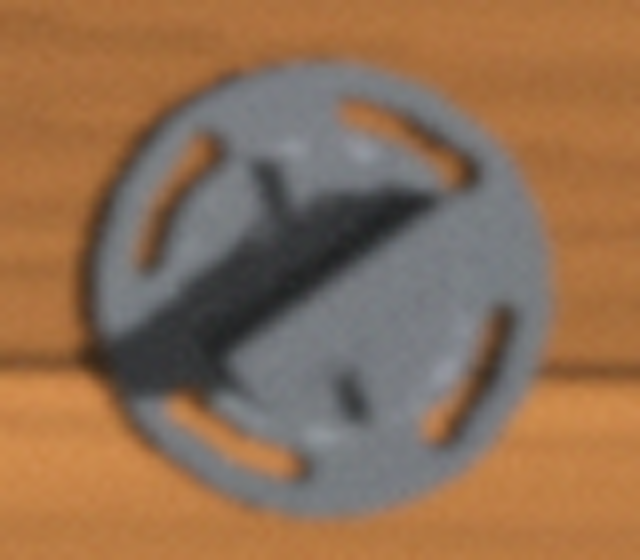

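Run:
```python
from h import *
c=dict(np.load("top0.npz"))
g=c["color"].max(2)
# white spots in pot region
crop=c["color"][150:270,170:275]
lab,n=None,0
m=(crop.min(2)>150).astype(np.uint8)
n,l,s,ce=cv2.connectedComponentsWithStats(m)
for i in range(1,n):print(s[i,4],np.round(ce[i]+[170,150],1),rays(c,ce[i]+[170,150],.1445).round(4))
uv=np.array([[405,142],[515,138],[515,248],[407,250]])/3+[60-1/3,150-1/3]
B=rays(c,uv,.1445)[:,:2];ctr=B.mean(0);print(B,ctr,np.linalg.norm(B-ctr,axis=1))
d=B-ctr;print(np.degrees(np.arctan2(d[:,1],d[:,0]))%90)
```

```text
10 [249.  194.2] [[0.6078 0.1108 0.1445]]
10 [231.2 196. ] [[0.6031 0.1522 0.1445]]
10 [194.8 197. ] [[0.5998 0.2369 0.1445]]
4 [216.  208.5] [[0.5736 0.187  0.1445]]
5 [215. 215.] [[0.5585 0.189  0.1445]]
3 [214. 222.] [[0.5422 0.191  0.1445]]
12 [231.5 232.5] [[0.5184 0.1498 0.1445]]
11 [195.5 233.4] [[0.5154 0.2335 0.1445]]
10 [243.  239.2] [[0.5032 0.1229 0.1445]]
[[0.59976837 0.2371843 ]
 [0.6038981  0.15187551]
 [0.51879181 0.15024412]
 [0.5162298  0.23377775]] [0.55967202 0.19327042] [0.0594655  0.06057627 0.05935026 0.05939756]
[47.60180504 46.89386895 46.4651452  47.00225574]
```

```bash
cat > plan.py <<'E'
import sys
from h import *
from station import sensors
def plan(p,yaw,n,o=None):
    o=o or sensors.get_obs()
    R0=R.from_euler("xyz",o["eef_rot"]);p0=o["ee_pos"]
    R1=R.from_euler("xyz",[np.pi,0,np.radians(yaw)])
    w=(R1*R0.inv()).as_rotvec();out=[]
    for i in range(n):
        Ra=R.from_rotvec(w*i/n)*R0
        d=Ra.inv().apply((np.array(p)-p0)/n)*1000;t=Ra.inv().apply(w/n)
        out.append(" ".join(f"{v:.1f}" for v in d)+" "+" ".join(f"{v:.3f}" for v in t))
    print("; ".join(out));print("tot mm",(np.array(p)-p0)*1000/n,"rad",w/n)
if __name__=="__main__":
    a=list(map(float,sys.argv[1:5]));plan(a[:3],a[3],int(sys.argv[5]))
E
python3 plan.py 0.44 -0.285 0.30 36 12
```

```text
-11.4 -26.9 0.2 -0.000 0.000 -0.156; -7.1 -28.3 0.2 -0.000 0.000 -0.156; -2.6 -29.1 0.2 -0.000 0.000 -0.156; 1.9 -29.1 0.2 -0.000 0.000 -0.156; 6.4 -28.5 0.2 -0.000 0.000 -0.156; 10.7 -27.2 0.2 -0.000 0.000 -0.156; 14.8 -25.2 0.2 -0.000 0.000 -0.156; 18.5 -22.6 0.2 -0.000 0.000 -0.156; 21.8 -19.4 0.2 -0.000 0.000 -0.156; 24.6 -15.8 0.2 -0.000 0.000 -0.156; 26.7 -11.8 0.2 -0.000 0.000 -0.156; 28.2 -7.5 0.2 -0.000 0.000 -0.156
tot mm [21.69599294 19.5604324  -0.18595555] rad [-2.98049524e-05 -7.72614275e-05  1.55527316e-01]
```

Emit:
{"api": "move_arm", "payload": {"rows": "-11 -27 0 0 0 -0.156; -7 -28 0 0 0 -0.156; -3 -29 0 0 0 -0.156; 2 -29 0 0 0 -0.156; 6 -28 0 0 0 -0.156; 11 -27 0 0 0 -0.156; 15 -25 0 0 0 -0.156; 18 -23 0 0 0 -0.156; 22 -19 0 0 0 -0.156; 25 -16 0 0 0 -0.156; 27 -12 0 0 0 -0.156; 28 -8 0 0 0 -0.156; 0 0 0 0 0 0", "grip": 1}}

```text
time_s: 1.78
ee_pos: [0.4392, -0.2694, 0.2998]
eef_rot: [-3.135, -0.001, 0.695]
force: [-0.7, -0.2, -0.3]
grip_width: 0.0937
```

Run:
```python
from station import sensors,camera
from h import *
import pickle
o=sensors.get_obs();c=camera("wrist");pickle.dump((o,c),open("w1.pkl","wb"))
cv2.imwrite("pics/w1.png",c["color"]);print(o["ee_pos"],o["eef_rot"])
```

```text
[ 0.43921527 -0.26939857  0.29976572] [-3.13531223e+00 -7.90616724e-04  6.94638876e-01]
```

View pics/w1.png

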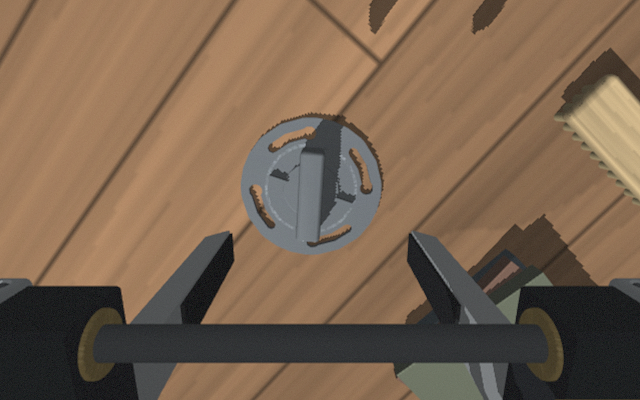

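Run:
```python
from h import *
import pickle
o,c=pickle.load(open("w1.pkl","rb"));P=cloud(c,o);z=P[...,2]
im=c["color"].astype(int)
box=np.zeros(z.shape,bool);box[100:270,225:400]=1
m=box&(im[...,2]-im[...,0]<8)&(im.max(2)>60)
m=cv2.morphologyEx(m.astype(np.uint8),cv2.MORPH_CLOSE,np.ones((9,9)))
cn=max(cv2.findContours(m,0,1)[0],key=cv2.contourArea);cn=cv2.convexHull(cn)
e=cv2.fitEllipse(cn);print(e)
q=rays(c,cn[:,0],.006,o)[:,:2]
A=np.c_[2*q,np.ones(len(q))];s=np.linalg.lstsq(A,(q**2).sum(1),rcond=None)[0];print("circle",s[:2],np.sqrt(s[2]+s[:2]@s[:2]))
pz=box&(z>.002)&(z<.012);print("plate z",np.median(z[pz]))
b=box&(z>.038)&(z<.056);q=P[b];print("bar",len(q),np.median(q[:,2]),q.mean(0))
bm=b.astype(np.uint8);cn=max(cv2.findContours(bm,0,1)[0],key=cv2.contourArea)
t=rays(c,cn[:,0],.046,o)[:,:2].astype(np.float32);print(cv2.minAreaRect(t*1000))
# holes in plate: depth near table inside disc
hm=(box&(z<.003)&(np.hypot(P[...,0]-s[0],P[...,1]-s[1])<.068)&(np.hypot(P[...,0]-s[0],P[...,1]-s[1])>.05))
n,l,st,ce=cv2.connectedComponentsWithStats(hm.astype(np.uint8))
for i in range(1,n):
  if st[i,4]>15:
    q=P[l==i][:,:2]-s[:2];a=np.degrees(np.unwrap(np.arctan2(q[:,1],q[:,0])));a=np.where(a<a[0]-180,a+360,a);print(st[i,4],np.percentile(a,[0,50,100]))
```

```text
((310.7034606933594, 185.31820678710938), (136.14097595214844, 139.8130340576172), 94.46212768554688)
circle [ 0.43959296 -0.287421  ] 0.07544587866637147
plate z 0.005898729411470821
bar 2190 0.0454990325139156 [ 0.4382472  -0.28504658  0.04532128]
((439.0124816894531, -286.10504150390625), (23.6578311920166, 91.34923553466797), 36.2457160949707)
489 [124.22980715 148.54099546 176.37185831]
463 [34.36439812 58.84436208 85.49114227]
403 [-143.97633785 -121.34236686  -93.34907459]
299 [-54.55289687 -26.58459534  -4.84031439]
```

```bash
python3 plan.py 0.4391 -0.2863 0.15 36.2 5
```

```text
-2.0 2.7 29.9 -0.001 -0.000 0.012; -2.0 2.7 29.9 -0.001 -0.000 0.012; -1.9 2.7 29.9 -0.001 -0.000 0.012; -1.9 2.7 29.9 -0.001 -0.000 0.012; -1.9 2.7 30.0 -0.001 -0.000 0.012
tot mm [  0.09019832  -3.24036189 -29.95396435] rad [-0.00105551 -0.00067168 -0.0119566 ]
```

Emit:
{"api": "move_arm", "payload": {"rows": "-2 2.7 30 -0.001 0 0.012; -2 2.7 30 -0.001 0 0.012; -2 2.7 30 -0.001 0 0.012; -2 2.7 30 -0.001 0 0.012; -2 2.7 30 -0.001 0 0.012; 0 0 0 0 0 0"}}

```text
time_s: 2.58
ee_pos: [0.4348, -0.2915, 0.1459]
eef_rot: [-3.141, 0.0, 0.608]
force: [0.3, 1.0, 0.4]
grip_width: 0.0943
```

```bash
python3 plan.py 0.4391 -0.2863 0.108 36.2 3; python3 -c "
from station import sensors;o=sensors.get_obs();print(o['ee_pos'],o['eef_rot'])"
```

```text
2.2 -0.6 12.6 -0.000 0.000 -0.008; 2.2 -0.6 12.6 -0.000 0.000 -0.008; 2.2 -0.6 12.6 -0.000 0.000 -0.008
tot mm [  1.44292431   1.73226917 -12.63069837] rad [-2.25416060e-05 -9.91276074e-05  7.88340898e-03]
[ 0.43477123 -0.29149681  0.1458921 ] [-3.14136483e+00  2.02739977e-04  6.08158985e-01]
```

Emit:
{"api": "move_arm", "payload": {"rows": "3 -1 12 0 0 -0.012; 3 -1 12 0 0 -0.012; 0 0 8 0 0 0; 0 0 0 0 0 0; 0 0 0 0 0 0"}}

```text
time_s: 3.2
ee_pos: [0.4393, -0.2871, 0.1148]
eef_rot: [3.138, -0.001, 0.632]
force: [-0.3, -0.4, 0.5]
grip_width: 0.094
```

```bash
python3 plan.py 0.4391 -0.2863 0.108 36.2 1; python3 -c "
from station import sensors;o=sensors.get_obs();print(o['ee_pos'],o['eef_rot'])"
```

```text
0.3 -0.8 6.8 0.004 -0.001 0.000
tot mm [-0.20503703  0.75761305 -6.7706166 ] rad [ 0.00236931  0.00280095 -0.00016143]
[ 0.43930504 -0.28705761  0.11477062] [ 3.13802639e+00 -8.60636294e-04  6.31972158e-01]
```

Emit:
{"api": "move_arm", "payload": {"rows": "0 -0.8 4 0.004 -0.001 0; 0 0 3 0 0 0; 0 0 0 0 0 0; 0 0 0 0 0 0"}}

```text
time_s: 3.7
ee_pos: [0.439, -0.2865, 0.1078]
eef_rot: [3.141, -0.0, 0.632]
force: [-0.0, 0.3, 0.1]
grip_width: 0.0942
```

Emit:
{"api": "move_arm", "payload": {"rows": "0 0 0 0 0 0; 0 0 0 0 0 0; 0 0 0 0 0 0; 0 0 0 0 0 0; 0 0 0 0 0 0; 0 0 0 0 0 0", "grip": -1, "newtons": 50}}

```text
time_s: 4.45
ee_pos: [0.439, -0.2866, 0.108]
eef_rot: [3.141, -0.0, 0.632]
force: [0.6, -0.5, -0.3]
grip_width: 0.0377
```

Emit:
{"api": "move_arm", "payload": {"rows": "0 0 0 0 0 0; 0 0 0 0 0 0; 0 0 0 0 0 0; 0 0 0 0 0 0"}}

```text
time_s: 4.95
ee_pos: [0.4391, -0.2866, 0.108]
eef_rot: [3.141, -0.0, 0.632]
force: [0.1, -0.1, 0.4]
grip_width: 0.024
```

```bash
python3 plan.py 0.4391 -0.2866 0.33 36.2 8;python3 plan.py 0.66 0.082 0.33 42 14
```

```text
0.0 0.0 -27.7 0.000 -0.000 0.000; 0.0 0.0 -27.7 0.000 -0.000 0.000; 0.0 0.0 -27.7 0.000 -0.000 0.000; 0.0 0.0 -27.7 0.000 -0.000 0.000; 0.0 0.0 -27.7 0.000 -0.000 0.000; 0.0 0.0 -27.7 0.000 -0.000 0.000; 0.0 0.0 -27.7 0.000 -0.000 0.000; 0.0 0.0 -27.7 0.000 -0.000 0.000
tot mm [ 4.35150218e-03 -5.60711868e-03  2.77444992e+01] rad [ 3.67643823e-05  5.90064352e-05 -7.16664524e-06]
28.3 -11.9 -15.9 0.000 -0.000 -0.007; 28.4 -11.7 -15.9 0.000 -0.000 -0.007; 28.5 -11.5 -15.9 0.000 -0.000 -0.007; 28.5 -11.3 -15.9 0.000 -0.000 -0.007; 28.6 -11.1 -15.9 0.000 -0.000 -0.007; 28.7 -10.9 -15.9 0.000 -0.000 -0.007; 28.8 -10.7 -15.9 0.000 -0.000 -0.007; 28.9 -10.5 -15.9 0.000 -0.000 -0.007; 28.9 -10.3 -15.9 0.000 -0.000 -0.007; 29.0 -10.1 -15.9 0.000 -0.000 -0.007; 29.1 -9.8 -15.9 0.000 -0.000 -0.007; 29.1 -9.6 -15.9 0.000 -0.000 -0.007; 29.2 -9.4 -15.9 0.000 -0.000 -0.007; 29.3 -9.2 -15.9 0.000 -0.000 -0.007
tot mm [15.781058   26.32536736 15.85399957] rad [1.92836468e-05 3.47524695e-05 7.22655435e-03]
```

Emit:
{"api": "move_arm", "payload": {"rows": "0 0 -5 0 0 0; 0 0 -15 0 0 0; 0 0 -30 0 0 0; 0 0 -30 0 0 0; 0 0 -30 0 0 0; 0 0 -30 0 0 0; 0 0 -30 0 0 0; 0 0 -30 0 0 0; 0 0 -15 0 0 0; 0 0 0 0 0 0"}}

```text
time_s: 6.2
ee_pos: [0.4373, -0.2853, 0.3358]
eef_rot: [3.141, -0.0, 0.632]
force: [-0.3, -0.4, -3.4]
grip_width: 0.0235
```

Emit:
{"api": "move_arm", "payload": {"rows": "15 -6 0 0 0 -0.007; 28 -12 0 0 0 -0.007; 28 -12 0 0 0 -0.007; 28 -12 0 0 0 -0.007; 29 -11 0 0 0 -0.007; 29 -11 0 0 0 -0.007; 29 -11 0 0 0 -0.007; 29 -11 0 0 0 -0.007; 29 -10 0 0 0 -0.007; 29 -10 0 0 0 -0.007; 29 -10 0 0 0 -0.007; 29 -10 0 0 0 -0.007; 29 -9 0 0 0 -0.007; 29 -9 0 0 0 -0.007; 15 -5 0 0 0 0; 0 0 0 0 0 0; 0 0 0 0 0 0"}}

```text
time_s: 8.32
ee_pos: [0.6609, 0.1136, 0.3116]
eef_rot: [-3.115, 0.02, 0.742]
force: [0.1, -0.4, -3.2]
grip_width: 0.0237
```

Run:
```python
from station import sensors,camera
from h import *
import pickle
o=sensors.get_obs();c=camera("wrist");pickle.dump((o,c),open("w2.pkl","wb"))
cv2.imwrite("pics/w2.png",c["color"]);print(o["ee_pos"],o["eef_rot"],o["joint_vel"].round(3))
```

```text
[0.66085904 0.11362754 0.3116406 ] [-3.11458134  0.01990786  0.74179987] [0.003 0.002 0.004 0.001 0.001 0.001]
```

View pics/w2.png

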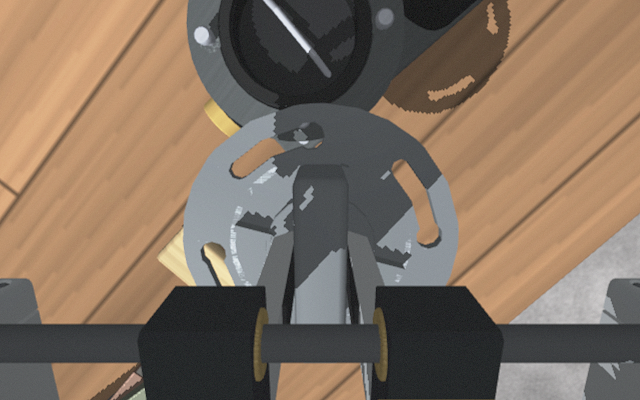

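```bash
python3 plan.py 0.70 0.055 0.37 42 4
```

```text
-3.0 17.0 -15.0 -0.007 0.005 0.002; -2.8 17.1 -14.9 -0.007 0.005 0.002; -2.7 17.2 -14.8 -0.007 0.005 0.002; -2.6 17.3 -14.7 -0.007 0.005 0.002
tot mm [  9.7841512  -14.63756893  14.56257797] rad [-0.00167735 -0.0081811  -0.00206036]
```

Emit:
{"api": "move_arm", "payload": {"rows": "-3 17 -15 -0.007 0.005 0.002; -3 17 -15 -0.007 0.005 0.002; -3 17 -15 -0.007 0.005 0.002; -3 17 -15 -0.007 0.005 0.002; 0 0 0 0 0 0; 0 0 0 0 0 0"}}

```text
time_s: 9.12
ee_pos: [0.698, 0.0489, 0.373]
eef_rot: [3.14, -0.0, 0.728]
force: [-0.3, 0.6, -4.6]
grip_width: 0.0236
```

Run:
```python
from station import sensors,camera
from h import *
import pickle
o=sensors.get_obs();c=camera("wrist");pickle.dump((o,c),open("w3.pkl","wb"))
cv2.imwrite("pics/w3.png",c["color"]);print(o["ee_pos"],o["eef_rot"],o["joint_vel"].round(3))
```

```text
[0.69800775 0.04889875 0.37300521] [ 3.13968528e+00 -1.51545778e-04  7.27795293e-01] [-0.009 -0.007 -0.004 -0.    -0.001 -0.002]
```

View pics/w3.png

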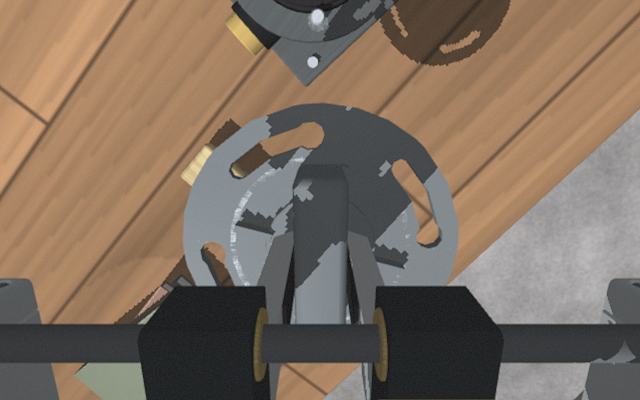

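Run:
```python
from h import *
import pickle
for f,pts in(("w2",[(202,35),(386,18)]),("w3",[(317,17)])):
    o,c=pickle.load(open(f+".pkl","rb"));P=cloud(c,o)
    for u,v in pts:
        a=c["color"][max(0,v-18):v+19,u-18:u+19]
        zz=P[max(0,v-18):v+19,u-18:u+19]
        m=(zz[...,2]>.1415)&(zz[...,2]<.152)
        q=zz[m];k=np.argwhere(m)[:,::-1].mean(0)+[u-18,max(0,v-18)]
        ext=np.ptp(np.argwhere(m),axis=0)
        print(f,m.sum(),ext,k,np.median(q[:,2]) if len(q) else None,rays(c,k,.1445,o).round(4),np.median(zz[...,2]))
    im=c["color"][:70,170:450] ;cv2.imwrite(f"pics/{f}c.png",cv2.resize(im,None,fx=2.8,fy=2.8))
```

```text
w2 274 [18 18] [202.91240876  34.00364964] 0.1439544718285505 [[0.518  0.1487 0.1445]] nan
w2 284 [20 18] [384.86267606  16.95070423] 0.14408803639871373 [[0.5986 0.2359 0.1445]] nan
w3 184 [15 14] [317.76086957  15.42934783] 0.14411819955503316 [[0.6021 0.1515 0.1445]] nan
```

View pics/w2c.png

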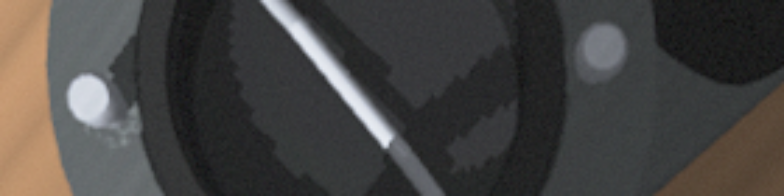

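Run:
```python
from h import *
import pickle
o,c=pickle.load(open("w3.pkl","rb"));K=c["mtx"];H=c["hand_eye"];Z=c["z_map"]
v,u=np.indices(Z.shape)
P=np.stack([(u-K[0,2])/K[0,0]*Z,(v-K[1,2])/K[1,1]*Z,Z],-1)@H[:3,:3].T+H[:3,3]
z=P[...,2]
m=(z>.09)&(z<.115)&(v<285)&(u>150)&(u<490)&(v>80)
print("plate z tool",np.median(z[m]),m.sum())
q=P[m];A=np.c_[q[:,:2],np.ones(len(q))];print("plane",np.linalg.lstsq(A,q[:,2],rcond=None)[0])
mm=(z<.13)&(z>0.03)&(v>80)
E_=[]
def ray(u,v,zt):
    d=H[:3,:3]@np.array([(u-K[0,2])/K[0,0],(v-K[1,2])/K[1,1],1]);p=H[:3,3];return (p+d*(zt-p[2])/d[2])[:2]
for col in range(225,420,5):
    r=np.where(mm[:,col])[0]
    if len(r):E_.append(ray(col,r.min()-.5,.101))
for row in range(150,240,5):
    r=np.where(mm[row,150:490])[0]+150;E_+= [ray(r.min()-.5,row,.101),ray(r.max()+.5,row,.101)]
E_=np.array(E_);
for k in range(3):
    s=np.linalg.lstsq(np.c_[2*E_,np.ones(len(E_))],(E_**2).sum(1),rcond=None)[0];r=np.hypot(*(E_-s[:2]).T);R0=np.median(r);print(s[:2],np.sqrt(s[2]+s[:2]@s[:2]),np.std(r),len(E_))
    E_=E_[abs(r-R0)<.002]
# holes
hm=(~((z<.13)))&(np.hypot(u-320,v-210)<150)
n,l,st,ce=cv2.connectedComponentsWithStats(hm.astype(np.uint8))
for i in range(1,n):
    if 200<st[i,4]<4000:
        q=np.array([ray(a,b,.101) for b,a in np.argwhere(l==i)])-s[:2];rr=np.hypot(*q.T)
        a=np.degrees(np.arctan2(q[:,1],q[:,0]));print(st[i],rr.min(),rr.max(),a.min(),a.max())
```

```text
plate z tool 0.10216769058938108 28474
plane [-0.00039563 -0.00672329  0.1016866 ]
[-0.00134561  0.00066186] 0.07514547381860795 0.00032266617307715443 75
[-0.00134561  0.00066186] 0.07514547381860795 0.00032266617307715443 75
[-0.00134561  0.00066186] 0.07514547381860795 0.00032266617307715443 75
[ 232  122   93   55 1919] 0.05356371737675001 0.06641174393798698 -138.54444892078203 -88.31707782094593
[ 392  159   47   85 1571] 0.052980793993997986 0.06463102056604293 -50.27607734248287 -0.8268101056312445
[204 241  31  44 651] 0.0527651485772899 0.06411796696002704 -179.82864963739425 179.64121225114425
```

```bash
python3 plan.py 0.5591 0.1935 0.30 42.1 8
```

```text
-0.9 -25.1 9.1 0.000 -0.000 -0.001; -0.9 -25.1 9.1 0.000 -0.000 -0.001; -0.9 -25.1 9.1 0.000 -0.000 -0.001; -0.9 -25.1 9.1 0.000 -0.000 -0.001; -0.9 -25.1 9.1 0.000 -0.000 -0.001; -0.8 -25.1 9.1 0.000 -0.000 -0.001; -0.8 -25.0 9.1 0.000 -0.000 -0.001; -0.8 -25.0 9.1 0.000 -0.000 -0.001
tot mm [-17.36369057  18.06719927  -9.14415315] rad [0.00017693 0.00019899 0.0008568 ]
```

Emit:
{"api": "move_arm", "payload": {"rows": "-1 -15 5 0 0 0; -1 -25 9 0 0 0; -1 -25 9 0 0 0; -1 -25 9 0 0 0; -1 -25 9 0 0 0; -1 -25 9 0 0 0; -1 -25 9 0 0 0; -1 -20 8 0 0 0; 0 -10 4 0 0 0; 0 0 0 0 0 0; 0 0 0 0 0 0"}}

```text
time_s: 10.55
ee_pos: [0.5529, 0.1967, 0.2953]
eef_rot: [-3.139, 0.005, 0.733]
force: [-0.7, -0.4, -3.9]
grip_width: 0.0238
```

```bash
python3 plan.py 0.5591 0.1935 0.275 42.1 3
```

```text
0.9 2.2 6.8 -0.001 0.002 -0.001; 0.9 2.2 6.8 -0.001 0.002 -0.001; 0.8 2.2 6.8 -0.001 0.002 -0.001
tot mm [ 2.07517094 -1.06242643 -6.78114604] rad [ 0.00059524 -0.00171347  0.00066397]
```

Emit:
{"api": "move_arm", "payload": {"rows": "1 2.2 7 -0.001 0.002 -0.001; 1 2.2 7 -0.001 0.002 -0.001; 0.5 2 5 -0.001 0.002 0; 0 0 0 0 0 0; 0 0 0 0 0 0"}}

```text
time_s: 11.18
ee_pos: [0.5603, 0.1921, 0.2746]
eef_rot: [3.141, -0.001, 0.733]
force: [-0.6, -0.2, -2.8]
grip_width: 0.0239
```

```bash
python3 plan.py 0.5591 0.1935 0.260 42.1 3
python3 - <<'E'
from station import sensors,camera
from h import *
import pickle
o=sensors.get_obs();c=camera("wrist");pickle.dump((o,c),open("w4.pkl","wb"))
s=camera("side");pickle.dump((o,s),open("s4.pkl","wb"))
print(o["force"],o["moment"])
cv2.imwrite("pics/w4.png",np.vstack([c["color"][60:300,130:510]]))
cv2.imwrite("pics/s4.png",cv2.resize(s["color"][150:360,140:380],None,fx=2.5,fy=2.5))
E
```

```text
0.0 -0.6 4.9 0.000 -0.000 -0.001; 0.0 -0.6 4.9 0.000 -0.000 -0.001; 0.0 -0.6 4.9 0.000 -0.000 -0.001
tot mm [-0.404867    0.47188637 -4.88164498] rad [2.85103542e-05 5.02013246e-04 5.78015405e-04]
[-0.61916014 -0.1707658  -2.84999038] [-0.02578177 -0.12734195  0.01518482]
```

View pics/w4.png

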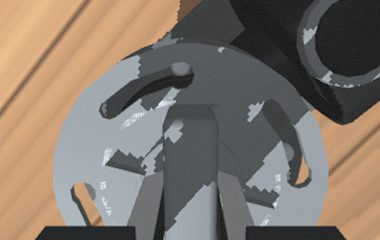

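View pics/s4.png

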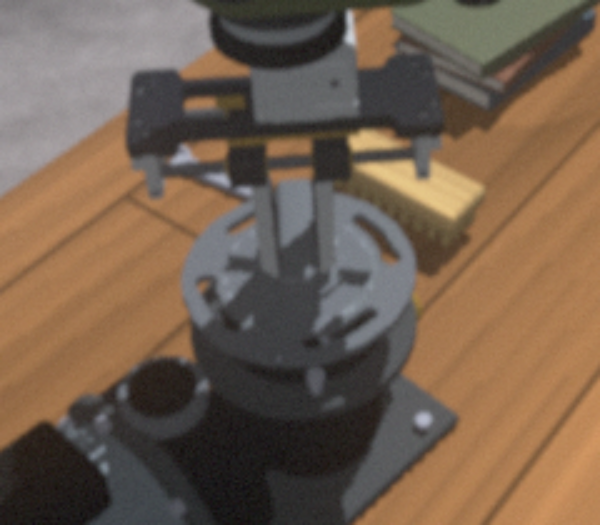

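Emit:
{"api": "move_arm", "payload": {"rows": "0 -0.7 5 0 0 -0.001; 0 -0.6 5 0 0 0; 0 -0.6 4 0 0 0; 0 0 0 0 0 0; 0 0 0 0 0 0"}}

```text
time_s: 11.9
ee_pos: [0.5588, 0.1938, 0.2598]
eef_rot: [3.14, -0.001, 0.735]
force: [-0.3, -0.8, -2.9]
grip_width: 0.0238
```

```bash
python3 plan.py 0.5591 0.1935 0.257 42.1 1
python3 - <<'E'
from station import sensors,camera
from h import *
import pickle
o=sensors.get_obs();c=camera("wrist");pickle.dump((o,c),open("w5.pkl","wb"))
print(o["ee_pos"],o["eef_rot"],o["force"],o["moment"])
a=cv2.resize(c["color"][90:260,210:450],None,fx=3,fy=3,interpolation=2)
cv2.imwrite("pics/w5.png",np.clip(a.astype(float)*1.7,0,255))
E
```

```text
-0.0 0.5 2.8 0.001 -0.001 -0.000
tot mm [ 0.30702448 -0.3445226  -2.80468202] rad [2.23685841e-05 1.70450039e-03 1.99738490e-04]
[0.55879298 0.19384452 0.25980468] [ 3.14043344e+00 -1.24981711e-03  7.34584601e-01] [-0.25384921 -0.79137237 -2.86660384] [ 0.00087999 -0.15372648  0.02358461][ WARN:0@0.780] global loadsave.cpp:1063 imwrite_ Unsupported depth image for selected encoder is fallbacked to CV_8U.
```

View pics/w5.png

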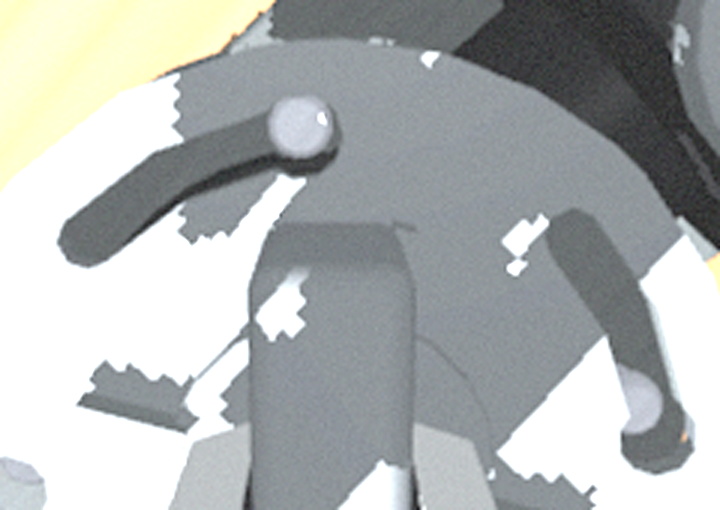

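Run:
```python
from h import *
import pickle
o,c=pickle.load(open("w5.pkl","rb"));K=c["mtx"];H=c["hand_eye"]
def ray(u,v,zt):
    d=H[:3,:3]@np.array([(u-K[0,2])/K[0,0],(v-K[1,2])/K[1,1],1]);p=H[:3,3];return (p+d*(zt-p[2])/d[2])[:2]*1000
def proj(x,y,z):
    p=H[:3,:3].T@(np.array([x,y,z])-H[:3,3]);return p[0]/p[2]*K[0,0]+K[0,2],p[1]/p[2]*K[1,1]+K[1,2]
print("bolt1",ray(210+300/3,90+127/3,.1153))
im=c["color"][90:260,210:450].copy();S=4
a=np.clip(cv2.resize(im,None,fx=S*.8,fy=S*.8,interpolation=2).astype(float)*1.4,0,255).astype(np.uint8);S*=.8
for ang in(-95,-5,-185):
    t=np.radians(ang);hx,hy=-.00135+.06*np.cos(t),.00066+.06*np.sin(t);print("hole",ang,hx*1000,hy*1000)
    pts=[proj(hx+.0073*np.cos(k),hy+.0073*np.sin(k),.101) for k in np.linspace(0,6.28,40)]
    pts=((np.array(pts)-[210,90])*S).astype(np.int32);cv2.polylines(a,[pts],True,(0,0,255),1)
    pts=[proj(hx+.006*np.cos(k),hy+.006*np.sin(k),.1153) for k in np.linspace(0,6.28,40)]
    pts=((np.array(pts)-[210,90])*S).astype(np.int32);cv2.polylines(a,[pts],True,(0,255,0),1)
cv2.imwrite("pics/w5b.png",a)
```

```text
bolt1 [ -7.05523984 -58.9511063 ]
hole -95 -6.579344564859493 -59.11168188550473
hole -5 58.42168188550473 -4.569344564859489
hole -185 -61.12168188550473 5.889344564859476
```

View pics/w5b.png

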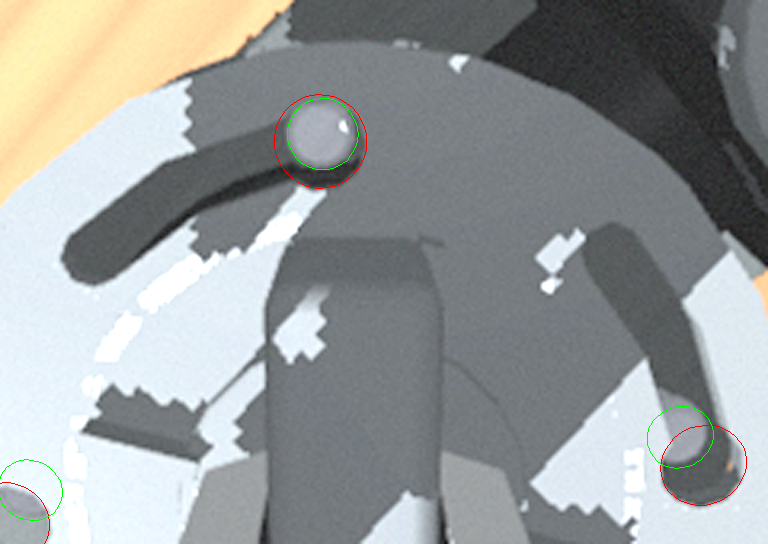

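Emit:
{"api": "move_arm", "payload": {"rows": "-0.3 0.3 3 0.001 -0.001 0; 0 0 2 0 0 0; 0 0 1 0 0 0; 0 0 1 0 0 0; 0 0 0 0 0 0"}}

```text
time_s: 12.58
ee_pos: [0.5589, 0.1933, 0.2525]
eef_rot: [3.141, -0.0, 0.734]
force: [0.3, 0.6, -3.2]
grip_width: 0.0236
```

Emit:
{"api": "move_arm", "payload": {"rows": "0 0 1 0 0 0; 0 0 1 0 0 0; 0 0 0.5 0 0 0; 0 0 0 0 0 0"}}

```text
time_s: 13.08
ee_pos: [0.5588, 0.1934, 0.2499]
eef_rot: [3.142, -0.001, 0.735]
force: [-0.9, 1.3, -3.6]
grip_width: 0.024
```

Emit:
{"api": "move_arm", "payload": {"rows": "0 0 1 0 0 0; 0 0 1 0 0 0; 0 0 1 0 0 0; 0 0 1 0 0 0; 0 0 0 0 0 0"}}

```text
time_s: 13.7
ee_pos: [0.5588, 0.1936, 0.2456]
eef_rot: [-3.141, -0.001, 0.735]
force: [0.1, 0.9, -4.5]
grip_width: 0.0235
```

Emit:
{"api": "move_arm", "payload": {"rows": "0 0 1 0 0 0; 0 0 1 0 0 0; 0 0 0.5 0 0 0; 0 0 0 0 0 0; 0 0 0 0 0 0"}}

```text
time_s: 14.32
ee_pos: [0.5588, 0.1936, 0.2432]
eef_rot: [3.142, -0.001, 0.735]
force: [-1.3, -0.7, -2.5]
grip_width: 0.0239
```

Emit:
{"api": "move_arm", "payload": {"rows": "0 0 1 0 0 0; 0 0 1 0 0 0; 0 0 1 0 0 0; 0 0 0 0 0 0; 0 0 0 0 0 0"}}

```text
time_s: 14.95
ee_pos: [0.5587, 0.1935, 0.2412]
eef_rot: [3.141, -0.001, 0.735]
force: [-3.7, 0.0, 2.9]
grip_width: 0.0238
```

Emit:
{"api": "move_arm", "payload": {"rows": "0 0 1.5 0 0 0; 0 0 1.5 0 0 0; 0 0 1 0 0 0; 0 0 0 0 0 0"}}

```text
time_s: 15.45
ee_pos: [0.5587, 0.1936, 0.2389]
eef_rot: [3.141, -0.002, 0.735]
force: [-6.5, -1.4, 8.9]
grip_width: 0.0236
```

Emit:
{"api": "move_arm", "payload": {"rows": "-0.4 -0.3 0.3 0 0 0; 0 0 0.3 0 0 0.04; 0 0 0.3 0 0 0.04; 0 0 0 0 0 0"}}

```text
time_s: 15.95
ee_pos: [0.5589, 0.1933, 0.2399]
eef_rot: [3.138, -0.005, 0.654]
force: [-4.3, 0.7, 2.8]
grip_width: 0.0239
```

Run:
```python
from station import sensors,camera
from h import *
import pickle
o=sensors.get_obs();c=camera("wrist");pickle.dump((o,c),open("w6.pkl","wb"))
print(o["ee_pos"],o["eef_rot"],o["force"],o["moment"])
a=cv2.resize(c["color"][90:260,210:450],None,fx=3,fy=3,interpolation=2)
cv2.imwrite("pics/w6.png",np.clip(a*1.5,0,255).astype(np.uint8))
```

```text
[0.55889785 0.1933224  0.23991961] [ 3.13843408 -0.00514099  0.65356766] [-4.27407081  0.73280862  2.84782692] [-0.04607131  1.07055858  0.5322018 ]
```

View pics/w6.png

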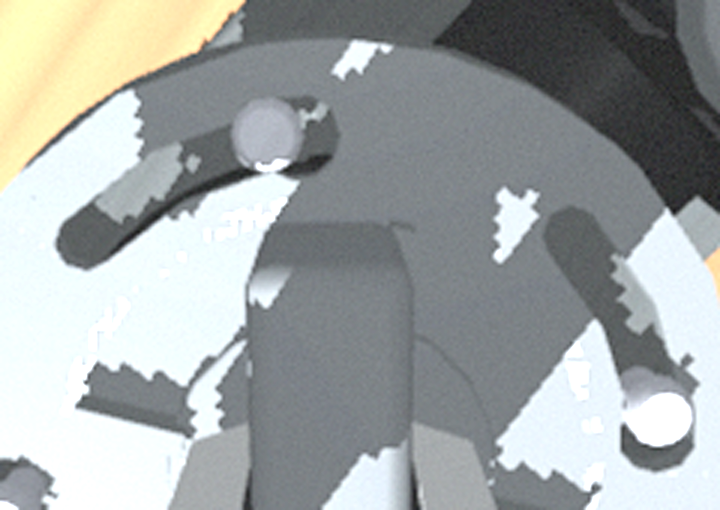

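Emit:
{"api": "move_arm", "payload": {"rows": "0 0 1.2 0.005 -0.003 0; 0 0 1 0.001 -0.002 0; 0 0 0.6 0 0 0"}}

```text
time_s: 16.38
ee_pos: [0.5594, 0.1932, 0.2394]
eef_rot: [-3.141, -0.002, 0.656]
force: [-7.6, -1.6, 9.9]
grip_width: 0.0239
```

```bash
python3 -c "
from station import sensors;o=sensors.get_obs();print(o['ee_pos'],o['eef_rot'],o['force'],o['moment'])"; python3 plan.py 0.5589 .1933 0.2385 37.45 1
```

```text
[0.55940435 0.19323735 0.2393822 ] [-3.14066987e+00 -2.39096223e-03  6.55790898e-01] [-7.58666366 -1.64351034  9.93356816] [-0.45929705  1.51759464  0.4067096 ]
-0.4 -0.4 0.9 -0.001 -0.002 0.002
tot mm [-0.50434827  0.06264658 -0.88220379] rad [-0.0021879   0.00133466 -0.00216619]
```

Emit:
{"api": "move_arm", "payload": {"rows": "-0.5 -0.4 0.7 0 0 0.02; 0 0 0.7 0 -0.001 0.05; 0 0 0.7 0 0 0.05"}}

```text
time_s: 16.75
ee_pos: [0.5586, 0.1936, 0.2388]
eef_rot: [-3.141, -0.002, 0.536]
force: [-7.8, 0.8, 9.5]
grip_width: 0.0238
```

```bash
python3 -c "
from station import sensors;o=sensors.get_obs();print(o['ee_pos'],o['eef_rot'],o['force'],o['moment'])"; python3 plan.py 0.5589 .1933 0.2385 37.45 1
```

```text
[0.55862287 0.19363476 0.23881459] [-3.14085629e+00 -2.30611598e-03  5.35544972e-01] [-7.75452009  0.76720939  9.50477043] [-0.17259208  1.49073268  0.59587115]
0.1 0.4 0.3 -0.001 -0.002 -0.118
tot mm [ 0.27713012 -0.33476403 -0.31459455] rad [-0.0019029   0.00149873  0.11807993]
```

Emit:
{"api": "move_arm", "payload": {"rows": "-0.3 -0.2 0.5 0 -0.001 0.05; 0 0 0.5 0 0 0.05; 0 0 0.6 0 0 0.05"}}

```text
time_s: 17.12
ee_pos: [0.5589, 0.194, 0.2391]
eef_rot: [-3.141, -0.005, 0.383]
force: [-1.8, -1.6, 8.3]
grip_width: 0.0235
```

```bash
python3 -c "
from station import sensors;o=sensors.get_obs();print(o['ee_pos'],o['eef_rot'],o['force'],o['moment'])"
```

```text
[0.55887234 0.19397422 0.23909903] [-3.14148807 -0.00494687  0.38252676] [-1.75248934 -1.56210964  8.33914596] [-0.48176873  0.76756533  0.2800714 ]
```

Emit:
{"api": "move_arm", "payload": {"rows": "0 0.4 0.6 0.001 -0.003 0.05; 0 0 0.6 0 0 0.05; 0 0 0.6 0 0 0.05"}}

```text
time_s: 17.5
ee_pos: [0.559, 0.1939, 0.2388]
eef_rot: [-3.14, -0.003, 0.23]
force: [-7.8, 0.8, 10.3]
grip_width: 0.0238
```

```bash
python3 -c "
from station import sensors;o=sensors.get_obs();print(o['ee_pos'],o['eef_rot'],o['force'],o['moment'])"
```

```text
[0.55900251 0.19392534 0.23877512] [-3.14009080e+00 -2.79035923e-03  2.29917882e-01] [-7.83341007  0.75096077 10.32519166] [-0.1866384   1.55727707  0.66131804]
```

Emit:
{"api": "move_arm", "payload": {"rows": "-0.3 0 0.4 0 0 0.05; 0 0 0.5 0 0 0.05; 0 0 0.5 0 0 0.04"}}

```text
time_s: 17.88
ee_pos: [0.559, 0.1941, 0.239]
eef_rot: [-3.14, -0.005, 0.087]
force: [-3.1, -0.3, 7.8]
grip_width: 0.0236
```

```bash
python3 -c "
from station import sensors;o=sensors.get_obs();print(o['ee_pos'],o['eef_rot'],o['force'],o['moment'])"
```

```text
[0.55895602 0.19406605 0.23903574] [-3.13979116 -0.00483539  0.08718791] [-3.05655171 -0.32907446  7.80029482] [-0.46282745  1.05756441  0.39342079]
```

Emit:
{"api": "move_arm", "payload": {"rows": "0 0.2 0.4 0 -0.002 0.02; 0 0 0.3 0 0 0.015; 0 0 0 0 0 0"}}

```text
time_s: 18.25
ee_pos: [0.5593, 0.194, 0.2396]
eef_rot: [-3.14, -0.005, 0.052]
force: [-3.4, 0.2, 5.2]
grip_width: 0.0235
```

Run:
```python
from station import sensors,camera
from h import *
import pickle
o=sensors.get_obs();c=camera("wrist");s=camera("side")
print(o["ee_pos"],o["eef_rot"],o["force"],o["moment"])
a=cv2.resize(c["color"][90:260,210:450],None,fx=3,fy=3,interpolation=2)
cv2.imwrite("pics/w7.png",np.clip(a*1.5,0,255).astype(np.uint8))
cv2.imwrite("pics/s7.png",cv2.resize(s["color"][150:360,140:380],None,fx=2.5,fy=2.5))
```

```text
[0.55931313 0.19395478 0.23955988] [-3.13952393 -0.00466225  0.05157863] [-3.3838508   0.21094371  5.18323877] [-0.34186282  1.11454592  0.18829926]
```

View pics/w7.png

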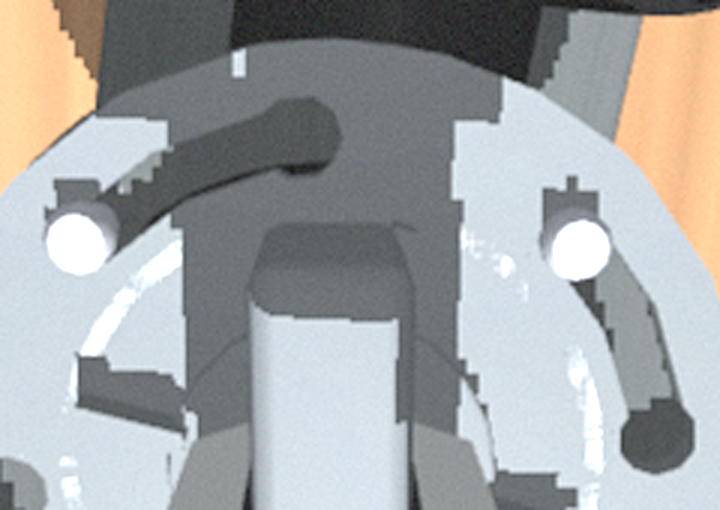

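View pics/s7.png

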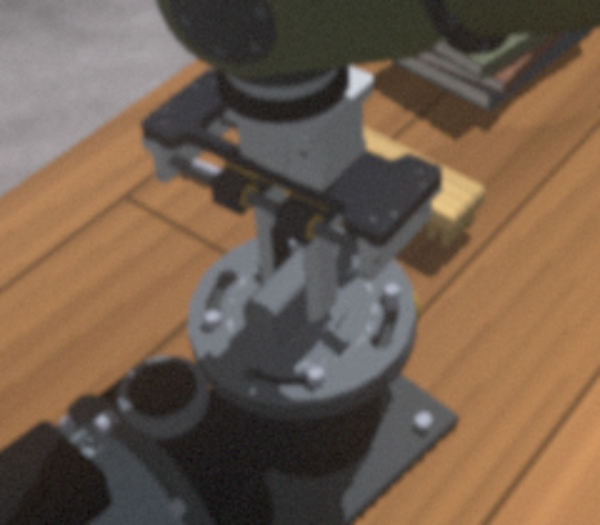

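Every bolt head I can see is at its slot end: (80,243) and (578,248) in the wrist crop, and three in the side view. I'll let go and retreat.

Emit:
{"api": "move_arm", "payload": {"rows": "0 0 0 0 0 0; 0 0 0 0 0 0; 0 0 0 0 0 0; 0 0 0 0 0 0; 0 0 0 0 0 0; 0 0 0 0 0 0", "grip": 0.2}}

```text
time_s: 19.1
ee_pos: [0.5599, 0.1938, 0.2388]
eef_rot: [-3.139, -0.006, 0.051]
force: [0.5, 0.4, -0.7]
grip_width: 0.0563
```

Emit:
{"api": "move_arm", "payload": {"rows": "0 0 -10 0 0 0; 0 0 -25 0 0 0; 0 0 -30 0 0 0; 0 0 -30 0 0 0; 0 0 -20 0 0 0; 0 0 0 0 0 0"}}

```text
time_s: 19.85
ee_pos: [0.5589, 0.1935, 0.361]
eef_rot: [-3.139, -0.009, 0.051]
force: [0.2, -0.7, -0.5]
grip_width: 0.0563
```

Run:
```python
from station import sensors,camera
from h import *
import pickle
o=sensors.get_obs();c=camera("wrist");s=camera("side");pickle.dump((o,c),open("w8.pkl","wb"))
print(o["ee_pos"],o["eef_rot"],o["force"])
P=cloud(c,o);x,y,z=np.moveaxis(P,-1,0)
r=np.hypot(x-.5592,y-.1937);m=(r<.073)&(z>.125)&(z<.1415)
q=P[m];q=q[abs(q[:,2]-np.median(q[:,2]))<.002];print("plate top z",np.median(q[:,2]),len(q),np.linalg.lstsq(np.c_[q[:,:2]-[.5592,.1937],np.ones(len(q))],q[:,2],rcond=None)[0])
cv2.imwrite("pics/w8.png",c["color"]);cv2.imwrite("pics/s8.png",cv2.resize(s["color"][150:360,140:380],None,fx=2.5,fy=2.5))
```

```text
[0.55893027 0.1934596  0.36101878] [-3.13873862 -0.00867974  0.05144126] [ 0.22302856 -0.65706084 -0.54173633]
plate top z 0.13789937552012144 12773 [1.14296468e-06 5.35509066e-04 1.37897392e-01]
```

View pics/w8.png

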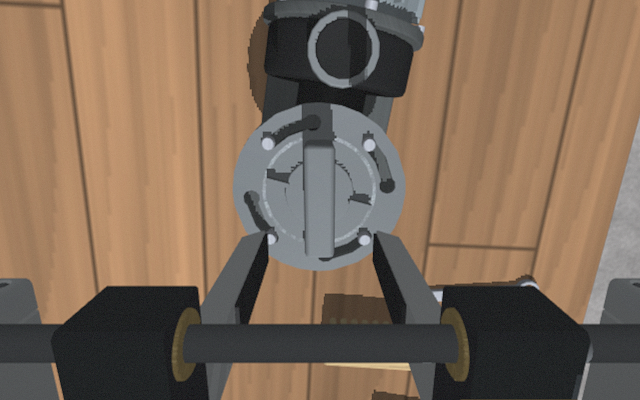

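View pics/s8.png

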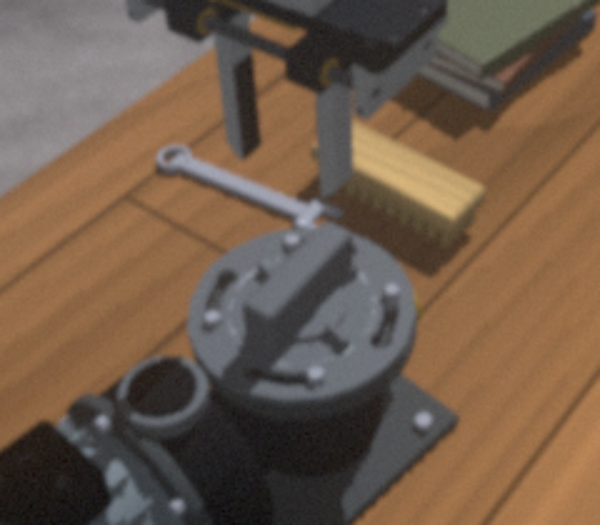

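The plate top is level at 0.1379, which puts the underside about 1.9 mm above the rim. All four bolt heads are at their slot ends, at (268,144), (370,145), (364,240) and (271,240) in the wrist picture. The gripper is clear, so I'll hand in.

```bash
python3 -c "
from station import ctrl;print(ctrl.hand_in())"
```

```text
the job is handed in; nothing more can be done
None
```

The lid is back on the strainer pot and locked under all four bolt heads, and I handed the job in at about 20 s of the 72 s allowed.

- **What I did:** I gripped the lid by its bar and measured the bolts from two camera views (bolt ring at about 47 degrees in world axes). I lined the holes up through the wrist camera and slid the lid down with no noticeable contact on the bolts. Then I pressed it with up to about 13 N and turned it about 39 degrees clockwise to the slot ends. That press is slightly over the suggested 7 to 12 N and far below the 60 N limit.
- **Last checks, after letting go and backing off 12 cm:**
  - The underside lies about 1.9 mm above the rim, against 5 mm for an unlocked lid.
  - The tilt is below 0.001 rad.
  - All four bolt heads sit at the slot ends, and the gripper touches nothing.
- **Disagreements:** The wrist and top cameras differed by about 1.4 mm on the pot's centre. The wrist camera showed the held lid about 1.3 mm off to the side, and correcting for that brought the two to within about 1 mm. While pressing and turning I saw a sideways force of up to about 8 N, which disappeared on release.
- **Not measured:** I did not measure how well the lid is centred after release. I also did not measure the books, brush and spanner afterwards, but they look undisturbed in the last side picture.

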